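# Close up the coffee corner

## Task

Close up the coffee corner: push both drawers of the green capsule chest fully home and push the lid of the wooden tea box down until it is fully shut. Push gently with the fingertips, without slamming, and from the outside only: do not pinch anything or reach into the drawers or under the lid. Leave the mug, the cork jar and the canister standing where they are.

Things in the scene. Friction and masses are not known exactly. Their poses are not given: they have to be found in the camera images.
- chest: Sage-green countertop chest, fixed to the counter, 200 deep (x), 260 wide (y), 100 high; the top overhangs by 6. Origin: middle of its lower front edge; +x points into the chest, the drawer fronts face its -x, z up. Two drawers side by side, both start partly open. Position and yaw vary; it may stand left or right of the robot's middle.
- drawer_left (a joint): Opening of the drawer on the chest's +y side, in m: 0 is fully home (firm stop), grows as it comes out along the chest's -x; starts 0.05 to 0.10. It slides with about 2 N of friction, stays where it is left, has no spring.
- drawer_right (a joint): The same for the drawer on the chest's -y side.
- drawer_left_pull (a point): Middle of the outer face of the left drawer's dark pull, a solid bar 60 wide, 16 high, 12 proud of the front panel (good to push on), 49 above the counter. Axes as the chest's. Panel 116 wide, 12 thick, from 10 to 88 above the counter; behind it a lining and coffee capsules, not to be touched. With the drawer home this point is at x -24, y +62.5 in the chest's frame.
- drawer_right_pull (a point): The same for the right drawer: at x = -24, y = -62.5 in the chest's frame when home.
- teabox: Light wooden tea box, fixed to the counter, 140 deep (x) x 180 wide (y) x 80 high without its lid. Origin: centre of its underside; z up; front faces its -x, the lid is hinged along its far +x rim. Position and yaw vary; it stands on the other side from the chest.
- teabox_lid (a joint): Lid angle in rad: 0 is shut (flat on the box, firm stop), grows as its free edge rises and swings back to the box's +x; starts 0.9 to 1.35, leaning over the box. A stiff hinge: it stays where it is left and needs about 1 to 3 N at the free edge to move.
- lid_hinge (a point): Middle of the hinge line, on the far top rim of the box (70 along +x from the box's centre, 80 above the counter). Axes as the box's; the hinge line runs along y.
- lid_push (a point): Point mid-width on the lid's outer face (up when shut), 115 from the hinge line. z axis: outward normal; -x axis: to the free edge. The lid is 146 long from the hinge, 184 wide, 10 thick; the outer face is 10 off the hinge line along the normal, 90 above the counter when shut. Grey padding 4 thick under the lid: not to be touched.
- mug: Red mug, 72 across, 90 high, loose, handle towards the robot. Stands in the front middle. Origin: centre of its underside.
- cork_jar: Open glass jar of wine corks, 88 across, 160 high, loose, about 210 behind the tea box's centre. Origin: centre of its underside.
- canister: White round canister with a copper band and steel cap, 64 across, 100 high, loose, standing on the rear part of the chest's top, 140 to 150 behind the chest's front. Origin: centre of its underside.

How it is judged:
At the end, for the whole second after the job is handed in: Both drawers are within 5 mm of fully home, the lid is within 0.04 rad of shut, and the mug, cork jar and canister stand upright and still within 20 mm of where they began (value of joint each of drawer_left, drawer_right below 0.005 m and value of joint teabox_lid below 0.04 rad and distance of each of mug, cork_jar, canister from where it was at the start of the episode below 0.02 m and angle between each of mug, cork_jar, canister's own z axis and vertical below 0.15 rad and linear speed of each of mug, cork_jar, canister below 0.02 m/s); the robot touches nothing.
It fails at once if a drawer is slammed (faster than 0.4 m/s) (velocity of joint any of drawer_left, drawer_right below -0.4 m/s).
It fails at once if the lid is slammed (faster than 3 rad/s) (velocity of joint teabox_lid below -3 rad/s).
It fails at once if the lid is pushed back open, past 1.5 rad (value of joint teabox_lid above 1.5 rad).
It fails at once if the robot reaches inside or pinches: it touches the inside of a drawer or the underside of the lid (contact force between any of the arm, the fingers and drawer_left_c0 above 0.5 N or contact force between any of the arm, the fingers and drawer_left_c1 above 0.5 N or contact force between any of the arm, the fingers and drawer_right_c0 above 0.5 N or contact force between any of the arm, the fingers and drawer_right_c1 above 0.5 N or contact force between any of the arm, the fingers and teabox_lid_c0 above 0.5 N).
It fails at once if the mug, cork jar or canister is moved by 20 mm, lifted or tipped (distance of any of mug, cork_jar, canister from where it was at the start of the episode above 0.02 m or angle between any of mug, cork_jar, canister's own z axis and vertical above 0.3 rad).
It also fails if it takes over 58 s, if anything falls off the work surface, if the arm or the gripper's body presses on something with over 40 N, if the wrist force passes 120 N, or if a joint passes its speed limit or range.

## Robot

A 6-joint arm with a two-finger parallel gripper is mounted at the origin on the work surface. World frame = base frame: x ahead of the robot, y to its left, z up, the work surface at z = 0. Lengths are in m, angles in rad, forces in N, time in s.
With the tool pointing down it reaches from about 0.3 to 0.875 m from the base axis. Payload 6.4 kg.
Tool frame: the origin (TCP) lies midway between the tips of the shut fingers; the grasp point (between the pads) lies behind it (manip.grip_point_offset is the z of the grasp point in the tool frame, in m); z points along the fingers, y is the line along which they close (so a half turn about z gives the same grasp; the last joint's range is limited). The gripper opens to 88 mm and grips with 3 to 60 N. Pads are 18 mm wide; open, the fingers measure 123 mm over their backs; the gripper's body (75 mm by 187 mm) begins 45 mm behind the grasp point.
Start: joints at [-0.206, 0.181, 1.607, -0, 1.354, -0.206], TCP at [0.575, 0, 0.239] pointing down, gripper open.
Joint ranges: [-2.99, 2.99], [-0.89, 2.07], [0.3, 2.58], [-1.14, 4.28], [0, 2.63], [-3.12, 3.12]. Speed limits (rad/s): [2.57, 2.57, 3.01, 3.14, 3.14, 3.14].

## Interface

Orientations are given as [roll, pitch, yaw] about the fixed x, y, z axes, in that order (R = Rz(yaw) Ry(pitch) Rx(roll)).
In Python, from rig import manip, camrig, probe_bus gives the robot as it stands (manip), with the cameras (camrig) and the readings (probe_bus).
- The arm moves only by the tool drive_effector, called as a command line: name --argument value ..., lists and objects as JSON in quotes. Schema: {"type":"object","properties":{"motion":{"type":"array","items":{"type":"array","items":{"type":"array","items":{"type":"number"},"minItems":7,"maxItems":7},"minItems":1,"maxItems":5},"minItems":1,"maxItems":1},"squeeze":{"type":"number"},"only":{"type":"string"},"quiet":{"type":"boolean"},"lines":{"type":"string"}},"required":["motion"],"additionalProperties":false}. motion is a list that holds a single list of rows (three levels of brackets), with 1 to 5 rows, each of 7 numbers: the finger opening in m, then dx, dy, dz in m, then a rotation vector rx, ry, rz in rad; each row is the pose to reach, as a shift and turn from the pose commanded when the call began, along the tool's axes at that moment; what a row does not reach only later rows make up. A row lasts 1/8 s, in which the tool goes at most 0.0625 m and 0.188 rad, less where a joint would pass 70% of its speed; a pose out of reach is approached as far as the arm can. The fingers move at their own pace and stop on an object; squeeze is the grip in N (left out, the last holds). Time passes only in rows, so rows that do not move let the fingers close. The tool returns the time, the measured TCP pose, the force, the opening and the grip force at its end. only (a regular expression) keeps the lines of the reply that match it, lines (a string "A,B") keeps lines A to B, and quiet returns only ok. Input that does not fit is refused with a message, and nothing moves.
- probe_bus.sense(): the state, without advancing time (a new reading comes with each control period).
- camrig.grab_frame(name): name is "scene" or "side" or "wrist"; returns a dict with "image" (400x640x3 uint8, red, green, blue), "K" (3x3 intrinsics, pixels), "xyz" and "orientation" of the camera in the world; the wrist camera has in their place "hand_eye" (4x4, takes a point from camera to tool coordinates, whose origin is the TCP and whose axes are the flange's). Camera axes: x right, y up, looking along -z (the intrinsics and any distortion apply to the point x, -y, -z); pixel columns grow to the right and rows downward; lengths in m; the calibration is good to about 2 mm. The wrist camera is an equidistant fisheye: a pixel r from the principal point sees the ray r / f radians off the axis. A picture is of the moment at which its call begins: read the wrist's pose just before it. There is no depth.
- manip.hand_in(): hands the job in; it is judged then, once.
The state is a dict: "time_s": time; "qpos": joint angles; "dq": joint speeds; "joint_efforts": joint torques, N m; "tool_pos": TCP position; "orientation": TCP orientation; "wrist_force": force on the tool from outside, world axes, zero at the start; "torque": the same for the moment, N m; "finger_gap": finger opening in m; "grasp_force": force on a finger pad.
Only numpy, scipy, OpenCV 4.12 (cv2) and the standard library are available. Lean on these libraries where they do the work, as an engineer would, in place of code of your own. Each camera call takes 0.05 s, during which the arm holds its last target. There are 200 camera calls.

## Working session

There is one attempt and no reset: what is moved stays moved. The work goes in short steps, Python scripts to look and compute and a tool call to move; the robot and the scene stay as the last step left them, time stands still between calls to the robot, and variables do not carry over. Pictures are saved under pics/ and viewed, at most 10 in all, crops included, and the job is handed in when it is done.

```bash
ls; mkdir -p pics; python3 - <<'E'
from rig import manip, camrig, probe_bus
import cv2,numpy as np
for n in ["scene","side"]:
    f=camrig.grab_frame(n)
    cv2.imwrite(f"pics/{n}0.png",f["image"][:,:,::-1])
    print(n,np.round(f["K"],1).tolist(),f["xyz"],f["orientation"],[k for k in f])
    np.savez(f"{n}0.npz",**f)
s=probe_bus.sense();print({k:np.round(v,3) for k,v in s.items()},manip.grip_point_offset)
E
```

```text
pics
rig.py
scene [[498.7, 0.0, 320.4], [0.0, 498.7, 198.6], [0.0, 0.0, 1.0]] [1.19105293 0.03902058 1.0540688 ] [ 0.56206953 -0.01149617  1.66313739] ['image', 'K', 'xyz', 'orientation']
side [[426.1, 0.0, 318.9], [0.0, 426.1, 200.3], [0.0, 0.0, 1.0]] [0.4507531  0.75214652 0.61620452] [ 0.9759057   0.00930547 -2.99351472] ['image', 'K', 'xyz', 'orientation']
{'time_s': np.float64(0.1), 'qpos': array([-0.206,  0.181,  1.608, -0.   ,  1.354, -0.206]), 'dq': array([-0.   , -0.003, -0.002,  0.003, -0.001, -0.   ]), 'joint_efforts': array([ 1.0000e-03, -4.3482e+01, -3.4269e+01,  7.0000e-02,  3.4000e-02,
        0.0000e+00]), 'tool_pos': array([0.575, 0.   , 0.238]), 'orientation': array([-3.14 , -0.   ,  1.571]), 'wrist_force': array([-0.411,  0.509, -0.621]), 'torque': array([ 0.005, -0.046,  0.017]), 'grasp_force': np.float64(0.0), 'finger_gap': np.float64(0.088)} -0.0187
```

View pics/scene0.png

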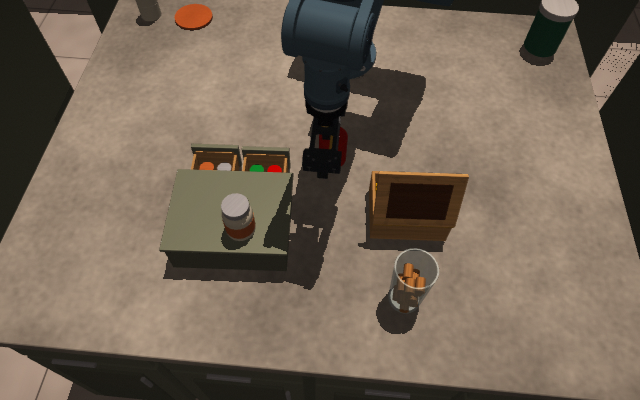

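View pics/side0.png

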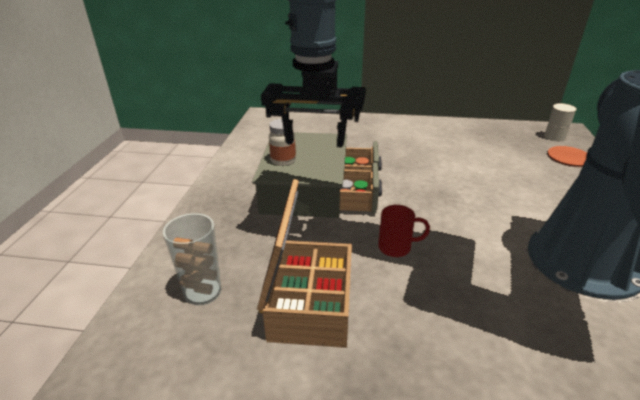

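The scene view, taken from behind looking back at the robot, shows the green chest on the robot's right. Its top corners are at about (177,170), (293,172), (288,251) and (162,250), and the panel tops lie along row 148. The tea box is on the left, with the lid's free edge from (376,173) to (466,175). The mug is at about (335,145) and the jar at (412,280). The side view confirms that the lid leans up, with its near free corner at (295,183). Next I'll enlarge both views and build colour masks.

```bash
cat > h.py <<'E'
import numpy as np,cv2
from scipy.spatial.transform import Rotation as R
def load(n): return dict(np.load(n+".npz"))
def ray(f,u,v):
    K=f["K"];d=np.array([(u-K[0,2])/K[0,0],-(v-K[1,2])/K[1,1],-1.0])
    d=R.from_euler("xyz",f["orientation"]).as_matrix()@d
    return f["xyz"],d/np.linalg.norm(d)
def plane(f,u,v,z):
    o,d=ray(f,u,v);return o+d*(z-o[2])/d[2]
def tri(f,p,g,q):
    a,d=ray(f,*p);b,e=ray(g,*q)
    s,t=np.linalg.lstsq(np.c_[d,-e],b-a,rcond=None)[0]
    return (a+s*d+b+t*e)/2,np.linalg.norm(a+s*d-b-t*e)
E
python3 - <<'E'
from h import *
S,T=load("scene0"),load("side0")
crop=lambda f,x,y,w,h,k:cv2.resize(f["image"][y:y+h,x:x+w,::-1],None,fx=k,fy=k,interpolation=cv2.INTER_CUBIC)
a=crop(S,155,140,140,140,4); 
b=crop(S,365,165,60*2,110,4)
cv2.imwrite("pics/c1.png",cv2.resize(a,(560,560)))
c=np.vstack([crop(T,255,175,100,100,4)]); d=crop(T,250,120,140,100,4)
pad=lambda i,h:cv2.copyMakeBorder(i,0,h-i.shape[0],0,0,cv2.BORDER_CONSTANT)
cv2.imwrite("pics/c2.png",np.hstack([crop(T,250,175,110,175,3),crop(T,250,120,140,100,3)][:1]+[pad(crop(T,250,120,140,100,3),525)]))
for n,f in(("scene",S),("side",T)):
    hsv=cv2.cvtColor(f["image"],cv2.COLOR_RGB2HSV)
    for p in ([(200,200),(265,190),(215,148),(420,178),(418,200),(334,145),(230,260)] if n=="scene" else [(320,150),(290,195),(310,322),(285,190),(395,230),(300,190),(377,160)]): print(n,p,hsv[p[1],p[0]],end=" ")
E
```

```text
scene (200, 200) [ 25  64 123] scene (265, 190) [ 24  66 127] scene (215, 148) [27 61 42] scene (420, 178) [ 14 158  71] scene (418, 200) [  9 196  26] scene (334, 145) [90 23 11] scene (230, 260) [23 72 32] side (320, 150) [ 25  50 144] side (290, 195) [ 16 116 222] side (310, 322) [ 15 118  95] side (285, 190) [30 53 43] side (395, 230) [  0 208  65] side (300, 190) [40 49 47] side (377, 160) [ 30  45 125]
```

View pics/c2.png

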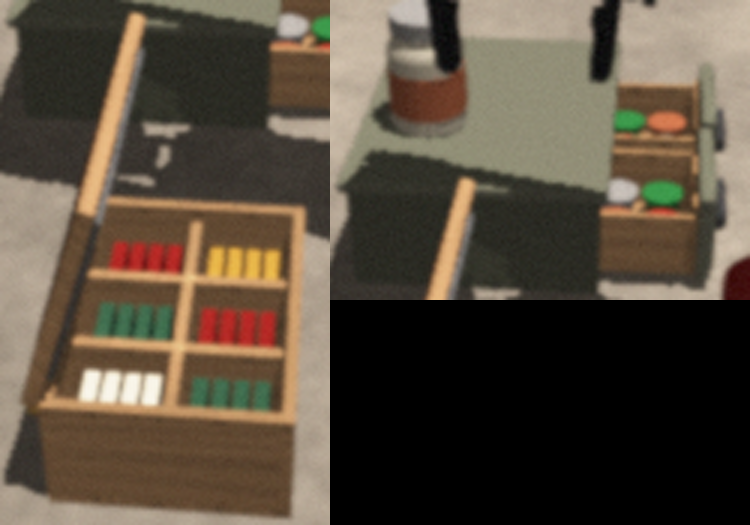

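View pics/c1.png

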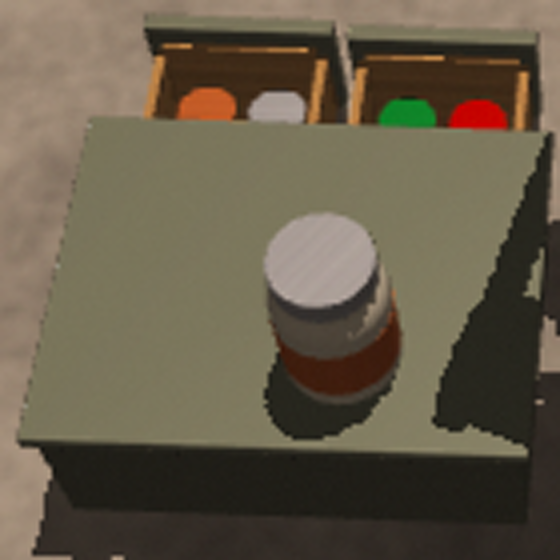

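The side crop shows the lid's bright free edge running from near corner (278,246) to far corner (295,180), with the dark near end face going down to the hinge at about (260,309). The scene crop shows the chest top corners at (178,169.5), (292.5,173), (160,250) and (287,254). The panels' front top edges run from (242.5,146) to (289.5,148) for the left drawer and (191.5,144) to (238,145.5) for the right. I'll refine these with masks and check them against the given sizes.

```bash
python3 - <<'E'
from h import *
np.set_printoptions(precision=4,suppress=True)
S,T=load("scene0"),load("side0")
crop=lambda f,x,y,w,h,k:cv2.resize(f["image"][y:y+h,x:x+w,::-1],None,fx=k,fy=k,interpolation=cv2.INTER_CUBIC)
cv2.imwrite("pics/c3.png",np.clip(crop(S,365,165,110,90,5)*2.0,0,255).astype(np.uint8))
c=[(178,169.5),(292.5,173.2),(160,250.3),(287,254.3)]
P=[plane(S,*p,.1) for p in c];print("top",P)
print("w",np.linalg.norm(P[0]-P[1]),np.linalg.norm(P[2]-P[3]),"d",np.linalg.norm(P[0]-P[2]),np.linalg.norm(P[1]-P[3]))
print("tri front+y",tri(S,c[1],T,(344,184.3)),"back+y",tri(S,c[3],T,(253.3,181.7)),"front -y",tri(S,c[0],T,(345.7,134)))
for n,a,b in(("L",(242.5,146.2),(289.5,148.2)),("R",(191.5,143.7),(238.3,145.5))):
    A,B=plane(S,*a,.088),plane(S,*b,.088);print(n,A,B,np.linalg.norm(A-B))
# panels front top far edges in side view
for p in [(250+(716-330)/3,120+195/3),(250+(712-330)/3,120+65/3)]: print("side panel",p,plane(T,*p,.088))
for z in(.08,):
  for p in [(350.5,245.5),(347,315),(265,310)]: print("box rim side",p,plane(T,*p,z))
# masks: mug, jar, canister coarse
hs=cv2.cvtColor(T["image"],cv2.COLOR_RGB2HSV)
m=((hs[...,0]<6)|(hs[...,0]>174))&(hs[...,1]>180)&(hs[...,2]>35); m[:,:370]=0
ys,xs=np.nonzero(m);print("mug",xs.min(),xs.max(),ys.min(),ys.max(),plane(T,396,ys.max()-3,0))
E
```

```text
top [array([ 0.5448, -0.3441,  0.1   ]), array([ 0.5285, -0.0767,  0.1   ]), array([ 0.7541, -0.3309,  0.1   ]), array([ 0.7371, -0.0628,  0.1   ])]
w 0.2679317507681552 0.2686784984708416 d 0.20967024299068265 0.20909421906370265
tri front+y (array([ 0.5229, -0.0783,  0.0955]), np.float64(0.004434473010459688)) back+y (array([ 0.7335, -0.064 ,  0.0948]), np.float64(0.002477949347422817)) front -y (array([ 0.543 , -0.3452,  0.0974]), np.float64(6.0841176495781093e-05))
L [ 0.4523 -0.2096  0.088 ] [ 0.4469 -0.0945  0.088 ] 0.11518804108331641
R [ 0.4573 -0.335   0.088 ] [ 0.4512 -0.2201  0.088 ] 0.11500481969787414
side panel (378.66666666666663, 185.0) [ 0.4421 -0.1007  0.088 ]
side panel (377.3333333333333, 141.66666666666666) [ 0.4532 -0.3273  0.088 ]
box rim side (350.5, 245.5) [0.4888 0.1156 0.08  ]
box rim side (347, 315) [0.4794 0.288  0.08  ]
box rim side (265, 310) [0.6126 0.2963 0.08  ]
mug 379 428 206 256 [0.3943 0.0322 0.    ]
```

View pics/c3.png

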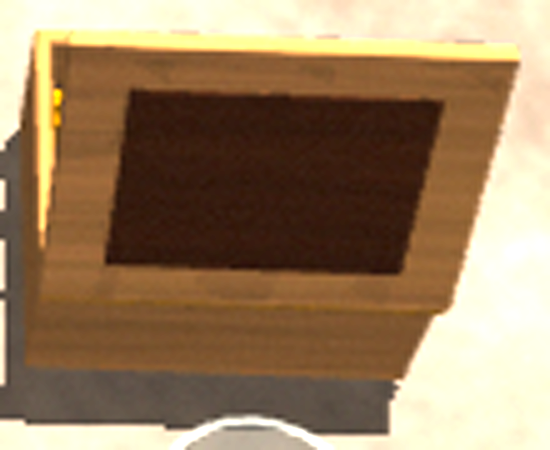

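The brightened scene crop shows the lid's outer face. Its free edge corners are at about (376,174) and (468.6,177), and its hinge-side corners are at about (374,225) and (455.5,227.5). I'll triangulate these against the side view.

```bash
python3 - <<'E'
from h import *
np.set_printoptions(precision=4,suppress=True)
S,T=load("scene0"),load("side0")
F,e1=tri(S,(376,174),T,(292.7,180));N,e2=tri(S,(468.6,177),T,(276.3,245.7))
H,e3=tri(S,(455.5,227.5),T,(258.5,308.5))
Hm=plane(S,374,225,H[2])
print("free far",F,e1,"near",N,e2,"hinge near outer",H,e3,"hinge far",Hm)
print("width",np.linalg.norm(F-N),"len",np.linalg.norm(N-H))
# box rim in side view -> yaw (front edge) 
a,b=plane(T,350.5,245.5,.08),plane(T,347,315,.08)
print("front len",np.linalg.norm(a-b),"mid",(a+b)/2)
for d in (F-N,a-b,): 
    print("yaw from y-edge",np.arctan2(d[0],-d[1]))
d=N-H;print("angle from horizontal",np.arctan2(d[2],-d[0]))
# jar base circle & rim
hs=cv2.cvtColor(S["image"],cv2.COLOR_RGB2HSV)
print("jar rim centre",plane(S,416,271,.16),"mug", plane(T,396,212,.09))
E
```

```text
free far [0.5967 0.1088 0.2171] 0.0038324812522563772 near [0.5846 0.2964 0.2194] 0.00047216251766956643 hinge near outer [0.6246 0.2991 0.0828] 0.00488092855112144 hinge far [0.6384 0.1192 0.0828]
width 0.18796875715705616 len 0.14238928976246276
front len 0.172652477963819 mid [0.4841 0.2018 0.08  ]
yaw from y-edge 0.0646991035682247
yaw from y-edge 0.054283869182362804
angle from horizontal 1.285638034938833
jar rim centre [0.7767 0.1979 0.16  ] mug [0.4025 0.0055 0.09  ]
```

Everything agrees with the given sizes:

| Item | Measured |
|---|---|
| Chest yaw | about 0.062 rad |
| Left pull face | about (0.438, -0.153), opening about 0.077 m |
| Right pull face | about (0.442, -0.279), opening about 0.08 m |
| Tea box yaw | about 0.06 rad |
| Hinge | about (0.624, 0.210, 0.08) |
| Lid angle | about 1.28 rad |

I'll close the fingers and turn the tool so that its x axis points along chest +x.

drive_effector --motion '[[[0,-0.155,-0.175,0,0,0,0.9],[0,-0.155,-0.175,0,0,0,0.9],[0,-0.155,-0.175,0,0,0,0.9],[0,-0.155,-0.175,0,0,0,0.9],[0,-0.155,-0.175,0,0,0,0.9]]]' --squeeze 20

```text
time_s: 0.72
tool_pos: [0.398, -0.1567, 0.2385]
orientation: [-3.142, 0.001, 0.661]
wrist_force: [-0.2, 1.1, 0.7]
finger_gap: 0.0405
grasp_force: 0.0
```

drive_effector --motion '[[[0,0,0,0.02,0,0,0.609],[0,0,0,0.05,0,0,0.609],[0,0,0,0.1,0,0,0.609],[0,0,0,0.1,0,0,0.609],[0,0,0,0.1,0,0,0.609]]]'

```text
time_s: 1.35
tool_pos: [0.3996, -0.1547, 0.138]
orientation: [-3.14, 0.001, 0.062]
wrist_force: [0.7, -0.5, -0.1]
finger_gap: 0.0008
grasp_force: 0.0
```

drive_effector --motion '[[[0,0,0,0.04,0,0,0],[0,0,0,0.07,0,0,0],[0,0,0,0.088,0,0,0],[0,0,0,0.088,0,0,0]]]'

```text
time_s: 1.85
tool_pos: [0.3995, -0.1546, 0.0502]
orientation: [-3.14, 0.001, 0.063]
wrist_force: [0.4, 0.4, 0.6]
finger_gap: 0.0004
grasp_force: 0.0
```

```bash
python3 - <<'E'
from rig import manip, camrig, probe_bus
import cv2,numpy as np
a=camrig.grab_frame("side")["image"][100:270,240:440,::-1];b=camrig.grab_frame("scene")["image"][90:260,150:350,::-1]
cv2.imwrite("pics/d1.png",cv2.resize(np.hstack([a,b]),None,fx=2,fy=2,interpolation=cv2.INTER_CUBIC))
E
```

```text
(no output)
```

View pics/d1.png

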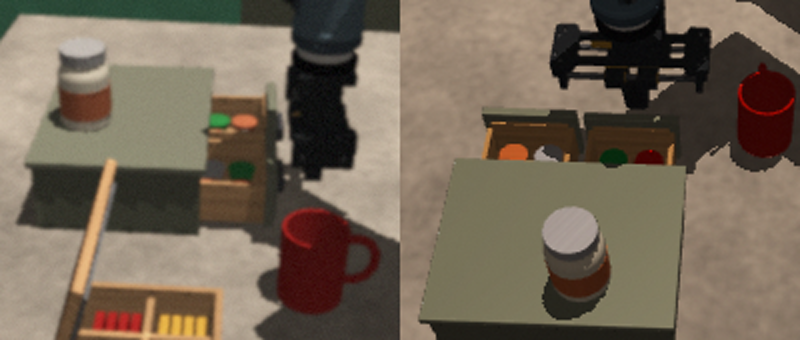

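The fingers stand just in front of the left drawer's pull, and the side crop shows them at about pull height. I'll push gently along tool x.

drive_effector --motion '[[[0,0.012,0,0,0,0,0],[0,0.024,0,0,0,0,0],[0,0.036,0,0,0,0,0],[0,0.048,0,0,0,0,0],[0,0.06,0,0,0,0,0]]]'

```text
time_s: 2.58
tool_pos: [0.4607, -0.1512, 0.0507]
orientation: [3.142, 0.0, 0.062]
wrist_force: [-2.7, -1.8, 1.3]
finger_gap: 0.0008
grasp_force: 1.1
```

drive_effector --motion '[[[0,0.012,0,0,0,0,0],[0,0.024,0,0,0,0,0],[0,0.032,0,0,0,0,0],[0,0.038,0,0,0,0,0]]]'

```text
time_s: 3.08
tool_pos: [0.4982, -0.1489, 0.0506]
orientation: [-3.142, 0.0, 0.062]
wrist_force: [-2.0, -0.8, 1.0]
finger_gap: 0.0002
grasp_force: 1.1
```

drive_effector --motion '[[[0,0.003,0,0,0,0,0],[0,0.006,0,0,0,0,0],[0,0.008,0,0,0,0,0]]]'

```text
time_s: 3.45
tool_pos: [0.5005, -0.1486, 0.0504]
orientation: [-3.14, 0.013, 0.063]
wrist_force: [-30.0, -6.8, 23.3]
finger_gap: 0.001
grasp_force: 15.4
```

drive_effector --motion '[[[0,0.002,0,0,0,0,0],[0,0.004,0,0,0,0,0]]]'

```text
time_s: 3.7
tool_pos: [0.5007, -0.1485, 0.0502]
orientation: [-3.139, 0.021, 0.064]
wrist_force: [-45.7, -9.4, 36.0]
finger_gap: 0.0001
grasp_force: 23.8
```

Firm stop at TCP x of about 0.5005, against a prediction of about 0.506. I'll back off and check by eye that the drawer is really home.

drive_effector --motion '[[[0,-0.012,0,0,0,0,0],[0,-0.06,0,0,0,0,0],[0,-0.1,0,0,0,0,0],[0,-0.11,0,0,0,0,0]]]'

```text
time_s: 4.2
tool_pos: [0.3985, -0.1544, 0.0505]
orientation: [-3.141, 0.0, 0.06]
wrist_force: [0.5, -0.1, -0.0]
finger_gap: 0.0005
grasp_force: 0.0
```

```bash
python3 - <<'E'
from rig import manip, camrig, probe_bus
import cv2,numpy as np
f=camrig.grab_frame("side");g=camrig.grab_frame("scene");np.savez("side1",**f);np.savez("scene1",**g)
a=f["image"][120:220,280:400,::-1];b=g["image"][120:220,180:300,::-1]
cv2.imwrite("pics/d2.png",cv2.resize(np.hstack([a,b]),None,fx=3.3,fy=3.3,interpolation=cv2.INTER_CUBIC))
E
```

```text
(no output)
```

View pics/d2.png

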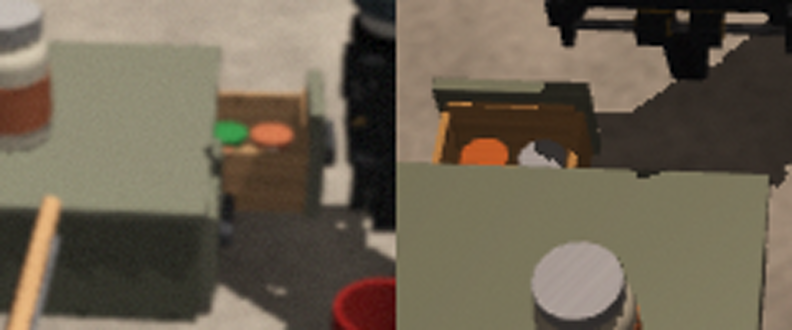

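The left panel has disappeared under the top's overhang and only its pull shows, at side-crop (226,215), so it looks home. I'll do the right drawer the same way and compare the stop positions.

drive_effector --motion '[[[0,0,0.06,0,0,0,0],[0,0,0.11,0,0,0,0],[0,0,0.125,0,0,0,0],[0,0.006,0.125,0,0,0,0]]]'

```text
time_s: 4.8
tool_pos: [0.4145, -0.28, 0.0506]
orientation: [-3.141, -0.0, 0.06]
wrist_force: [0.5, 0.3, 0.1]
finger_gap: 0.0004
grasp_force: 0.0
```

drive_effector --motion '[[[0,0.012,0,0,0,0,0],[0,0.024,0,0,0,0,0],[0,0.036,0,0,0,0,0],[0,0.048,0,0,0,0,0],[0,0.06,0,0,0,0,0]]]'

```text
time_s: 5.42
tool_pos: [0.4743, -0.275, 0.0505]
orientation: [-3.141, 0.001, 0.062]
wrist_force: [-1.8, 0.2, 0.1]
finger_gap: 0.0001
grasp_force: 1.1
```

drive_effector --motion '[[[0,0.012,0,0,0,0,0],[0,0.022,0,0,0,0,0],[0,0.028,0,0,0,0,0],[0,0.034,0,0,0,0,0]]]'

```text
time_s: 5.92
tool_pos: [0.5076, -0.2737, 0.0507]
orientation: [3.142, 0.001, 0.062]
wrist_force: [-17.7, -0.3, 3.6]
finger_gap: 0.0006
grasp_force: 10.1
```

drive_effector --motion '[[[0,0.002,0,0,0,0,0],[0,0.005,0,0,0,0,0],[0,0.005,0,0,0,0,0]]]'

```text
time_s: 6.3
tool_pos: [0.5077, -0.2737, 0.0506]
orientation: [-3.14, 0.011, 0.062]
wrist_force: [-23.9, -1.3, 13.5]
finger_gap: 0.0005
grasp_force: 12.3
```

drive_effector --motion '[[[0,-0.012,0,0,0,0,0],[0,-0.06,0,0,0,0,0],[0,-0.08,0,-0.04,0,0,0],[0,-0.08,0,-0.1,0,0,0],[0,-0.08,0,-0.15,0,0,0]]]'

```text
time_s: 6.92
tool_pos: [0.4332, -0.2791, 0.2035]
orientation: [3.139, -0.003, 0.061]
wrist_force: [0.5, -1.0, -0.5]
finger_gap: 0.0005
grasp_force: 0.0
```

```bash
python3 - <<'E'
from rig import manip, camrig, probe_bus
import cv2,numpy as np
f=camrig.grab_frame("side");g=camrig.grab_frame("scene");np.savez("side2",**f);np.savez("scene2",**g)
a=f["image"][110:210,290:390,::-1];b=g["image"][130:230,160:300,::-1]
cv2.imwrite("pics/d3.png",cv2.resize(np.hstack([a,b]),None,fx=3.3,fy=3.3,interpolation=cv2.INTER_CUBIC))
E
```

```text
(no output)
```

View pics/d3.png

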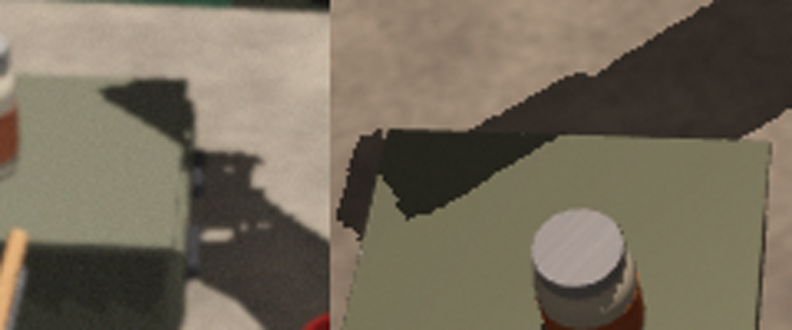

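Both drawers are home: no panel extends past the overhang, the two pulls line up in the side crop, and the stops agree within 1 mm in the chest frame. Next I'll raise the arm and go behind the lid, to about (0.672, 0.21).

drive_effector --motion '[[[0,0,0,-0.06,0,0,0],[0,0.03,-0.05,-0.065,0,0,0],[0,0.06,-0.11,-0.065,0,0,0],[0,0.09,-0.16,-0.065,0,0,0],[0,0.12,-0.21,-0.065,0,0,0]]]'

```text
time_s: 7.65
tool_pos: [0.5406, -0.0593, 0.2655]
orientation: [3.141, -0.002, 0.062]
wrist_force: [0.6, -0.2, -0.3]
finger_gap: 0.0006
grasp_force: 0.0
```

drive_effector --motion '[[[0,0.03,-0.05,0,0,0,0],[0,0.06,-0.1,0,0,0,0],[0,0.09,-0.15,0,0,0,0],[0,0.12,-0.2,0,0,0,0],[0,0.148,-0.25,0,0,0,0]]]'

```text
time_s: 8.28
tool_pos: [0.6728, 0.1994, 0.2649]
orientation: [-3.141, -0.001, 0.062]
wrist_force: [-0.1, -0.7, 0.3]
finger_gap: 0.0004
grasp_force: 0.0
```

drive_effector --motion '[[[0,0,-0.013,0,0,0,0]]]'

```text
time_s: 8.4
tool_pos: [0.6715, 0.2137, 0.2638]
orientation: [-3.141, 0.0, 0.065]
wrist_force: [-0.0, 0.3, -0.4]
finger_gap: 0.0004
grasp_force: 0.0
```

drive_effector --motion '[[[0,0,0,0.04,0,0,0],[0,0,0,0.071,0,0,0],[0,-0.02,0,0.071,0,0,0],[0,-0.04,0,0.071,0,0,0],[0,-0.05,0,0.071,0,0,0]]]'

```text
time_s: 9.02
tool_pos: [0.6201, 0.2065, 0.1944]
orientation: [3.142, 0.0, 0.061]
wrist_force: [0.6, 0.6, 0.0]
finger_gap: 0.0006
grasp_force: 0.0
```

drive_effector --motion '[[[0,-0.008,0,0,0,0,0],[0,-0.016,0,0.002,0,0,0],[0,-0.024,0,0.005,0,0,0]]]'

```text
time_s: 9.4
tool_pos: [0.5977, 0.2058, 0.1904]
orientation: [-3.142, -0.002, 0.062]
wrist_force: [1.0, 0.1, 2.3]
finger_gap: 0.0004
grasp_force: 1.1
```

```bash
python3 - <<'E'
from rig import manip, camrig, probe_bus
import cv2
cv2.imwrite("pics/e1.png",cv2.resize(camrig.grab_frame("side")["image"][120:360,150:450,::-1],None,fx=2,fy=2))
E
```

```text
(no output)
```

View pics/e1.png

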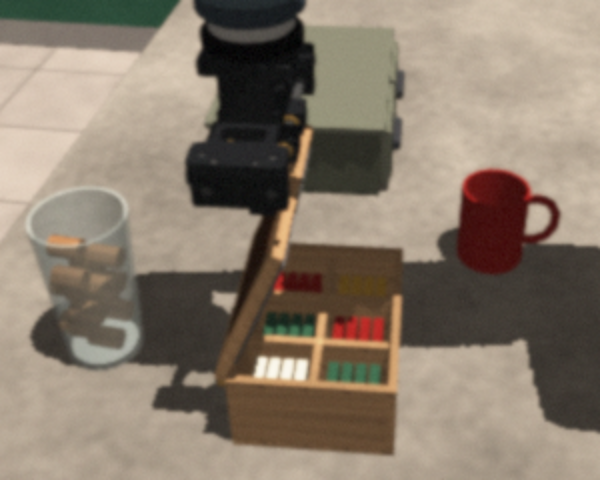

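Contact made: the finger is on the lid's outer face and the lid has begun to close, with the mug and jar untouched. I'll follow the arc down.

drive_effector --motion '[[[0,-0.012,0,0.006,0,0,0],[0,-0.025,0,0.014,0,0,0],[0,-0.036,0,0.022,0,0,0],[0,-0.044,0,0.03,0,0,0],[0,-0.051,0,0.038,0,0,0]]]'

```text
time_s: 10.07
tool_pos: [0.5455, 0.2027, 0.1511]
orientation: [-3.142, 0.001, 0.062]
wrist_force: [0.3, 0.8, 1.7]
finger_gap: 0.0004
grasp_force: 0.9
```

drive_effector --motion '[[[0,-0.006,0,0.009,0,0,0],[0,-0.012,0,0.018,0,0,0],[0,-0.016,0,0.027,0,0,0],[0,-0.02,0,0.036,0,0,0],[0,-0.023,0,0.045,0,0,0]]]'

```text
time_s: 10.7
tool_pos: [0.5233, 0.2013, 0.1061]
orientation: [3.142, -0.001, 0.062]
wrist_force: [1.3, 0.8, 1.8]
finger_gap: -0.0001
grasp_force: 0.7
```

drive_effector --motion '[[[0,-0.002,0,0.007,0,0,0],[0,-0.003,0,0.013,0,0,0],[0,-0.003,0,0.017,0,0,0],[0,-0.003,0,0.02,0,0,0]]]'

```text
time_s: 11.2
tool_pos: [0.5201, 0.2011, 0.09]
orientation: [3.141, 0.002, 0.062]
wrist_force: [-19.9, -4.5, 47.6]
finger_gap: 0.0004
grasp_force: 23.6
```

Firm stop at z = 0.090 with 48 N, which matches a shut lid (0.090). I'll lift clear and check everything once more.

drive_effector --motion '[[[0,0,0,-0.01,0,0,0],[0,0,0,-0.06,0,0,0],[0,0,0,-0.11,0,0,0],[0,0,0,-0.15,0,0,0],[0,0,0,-0.15,0,0,0]]]'

```text
time_s: 11.82
tool_pos: [0.5223, 0.2015, 0.2406]
orientation: [-3.141, -0.007, 0.062]
wrist_force: [-0.3, -0.7, 0.2]
finger_gap: 0.0005
grasp_force: 0.0
```

```bash
python3 - <<'E'
from rig import manip, camrig, probe_bus
import cv2,numpy as np
a=camrig.grab_frame("side")["image"][110:360,150:450,::-1];b=camrig.grab_frame("scene")["image"][110:360,150:480,::-1]
cv2.imwrite("pics/f1.png",cv2.resize(np.hstack([a,b]),None,fx=1.26,fy=1.26,interpolation=cv2.INTER_CUBIC))
E
```

```text
(no output)
```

View pics/f1.png

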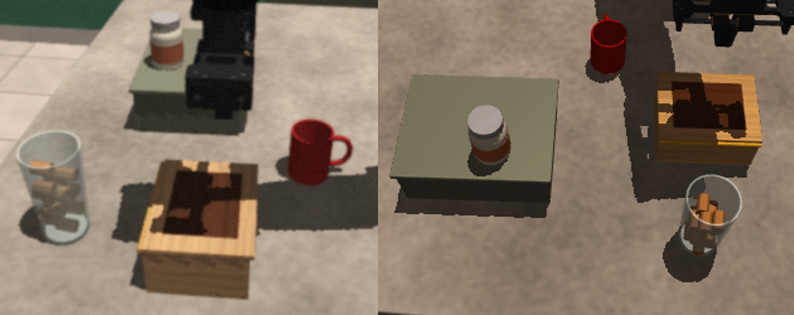

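The lid lies flat on the box, both drawers are in, and the mug, jar and canister stand where they were. The arm is clear of everything, so I'm handing in.

```bash
python3 -c "
from rig import manip, camrig, probe_bus
print(manip.hand_in())"
```

```text
the job is handed in; nothing more can be done
None
```

I handed the job in at about 12 s with both drawers pushed to their firm stops and the tea box lid shut flat; the final pictures show the mug, cork jar and canister standing where they were, though the hand-in returned no verdict.

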